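Seat the reader's module and present the notched calibration plate

ROBOT

A 6-joint arm with a two-finger parallel gripper is mounted at the origin on the work surface. World frame = base frame: x ahead of the robot, y to its left, z up, the work surface at z = 0. Lengths are in m, angles in degrees, forces in N, time in s.
With the tool pointing down it reaches from about 0.25 to 0.725 m from the base axis. Payload 9.7 kg.
Tool frame: the origin (TCP) lies on the centre line of the jaws, within the pads' length; the fingertips stand 19 mm ahead of it and the grasp point (between the pads) is the TCP (bot.tcp_to_tips is the z of the fingertips in the tool frame, in m); z points along the fingers, y is the line along which they close (so a half turn about z gives the same grasp; the last joint's range is limited). The gripper opens to 85 mm and grips with 20 to 120 N. Pads are 22 mm wide; open, the fingers measure 114 mm over their backs; the gripper's body (76 mm by 85 mm) begins 54 mm behind the grasp point. The pads swing forward as they close: fully open they stand 13 mm farther back than shut.
Start: joints at [75.172, 4.979, 10.078, 95.1, 0, 90], TCP at [0.141, 0.532, 0.25] pointing down, gripper open.
Joint ranges: [-179.16, 179.16], [-48.56, 103.87], [-65.8, 70.77], [-126.05, 130.52], [-82.76, 87.17], [-180, 180]. Speed limits (degrees/s): [127.2, 127.2, 147.25, 180, 180, 180].

INTERFACE

Orientations are given as [roll, pitch, yaw] about the fixed x, y, z axes, in that order (R = Rz(yaw) Ry(pitch) Rx(roll)).
In Python, from workcell import bot gives the robot as it stands. The module is installed in compiled form; this text tells all that it offers.
- The arm moves only by the tool play_rows, never from a script. Its argument "increments" is a list of rows, each an object with "slide": the shift along the tool's x, y, z in mm, a list of three; "angular": the turn, a rotation vector about the tool's x, y, z in degrees, a list of three; "claw": the opening, from -1 (shut) to 1 (fully open). In form: [{"slide": [x, y, z], "angular": [rx, ry, rz], "claw": claw}, ...]. A call has 1 to 8 rows; each row shifts and turns the commanded pose from where the row before left it, along the tool's axes as they then stand; what a row does not reach is not made up. A row lasts 1/10 s, in which the tool goes at most 50 mm and 8.59 degrees, less where a joint would pass 70% of its speed; a pose out of reach is approached as far as the arm can. A call is refused whole if a number of a shift passes 50 or a number of a turn 8.59, either way. A call with a gripper value outside its range is refused whole. The fingers move at their own pace and stop on an object; "squeeze" is the grip in N (left out, the last holds). Time passes only in rows, so rows that do not move let the fingers close. It gives the time, the measured TCP pose, the force, the opening and the grip force at its end, in the units of the state.
- bot.get_obs(): the state, without advancing time (a new reading comes with each control period).
- bot.camera(name): name is "side" or "top" or "wrist"; returns the picture (420x560x3 uint8, red, green, blue); there is no depth.
- bot.camera_info(name): a dict with "fovy" (degrees; the focal length in pixels is half the picture's height over the tangent of half this angle, whatever the lens; pixels are square), "cx", "cy" (the principal point, pixels), "k1" (the pictures are not rectified: a ray, as slopes to the right and down, at radius r is drawn at 1 + k1 r^2 times it, then the intrinsics apply), "R" (3x3) and "t" (3): a world point X has camera coordinates R X + t. Camera axes: x right, y down, z forward; pixel columns grow to the right and rows downward; lengths in m; the calibration is good to about 2 mm. A picture is of the moment at which its call begins: read the wrist's pose just before it. camera_info takes no time and is no camera call; for the wrist camera it gives the pose at the moment of the call.
- bot.job_done(): hands the job in; it is judged then, once.
The state is a dict: "time": time; "q": joint angles; "qd": joint speeds; "joint_efforts": joint torques, N m; "ee_pos": TCP position; "tcp_rot": TCP orientation; "wrist_force": force on the tool from outside, world axes, zero at the start; "torque": the same for the moment, N m; "opening": finger opening in m; "grasp_force": force on a finger pad.
Only numpy, scipy, OpenCV 4.12 (cv2) and the standard library are available. Lean on these libraries where they do the work, as an engineer would, in place of code of your own. Each camera call takes 0.05 s, during which the arm holds its last target. There are 200 camera calls.

TASK

Press the blue module on the code reader down until it is fully home. Then pick up the glass calibration plate that has the notched corner and hold it out to the reader: label up and level, its frosted label end (the end with the notch) pointing straight at the mast and centred on the reading point, midway between the two orange-tipped posts at the height of their tips. Finish while still holding it there, clear of the reader, and leave the plain plate and the other things on the bench where they are.

Things in the scene. Friction and masses are not known exactly. Their poses are not given: they have to be found in the camera images.
- plate_center (a point): Centre of the glass plate to present: 110 x 40 x 6 mm (x, y, z), pale blue-green, a white matt band 24 mm long at each end of the top face, a fine black scale between. Only the label end (+x) has a 15 x 15 mm notch, cut from its +x, -y corner; the bands look alike otherwise. z: up out of the label face. Starts label up, level, any yaw, on a black rest; grip across its 40 mm width.
- plate_label (a point): Centre of the frosted label band, on the plate's top face, 43 mm from the plate's centre towards the notched end (same axes as the plate).
- plate_tail (a point): Centre of the matt band at the plate's other end, top face, 43 mm from the centre (same axes as the plate).
- blank: A plain plate of the same size and look but with no notch, on the other rest; leave it alone. Origin: centre of its underside.
- rest_a: Fixed rest under the notched plate: black mat 130 x 80 x 4 mm with a black block 80 x 24 mm in the middle, 28 mm high in all. The plate lies along the block (x) within 0.08 rad, overhanging it 8 mm on each long side. Stands left or right of the reader, at any yaw, which does not tell the label end. Origin on the bench.
- rest_b: The like rest under the plain plate, on the other side of the reader.
- reader: Fixed code reader. Grey base 30 mm high, x -105 to +145, y +-65 mm. Origin on the bench. +x points from the module (near end) to the mast (x 123 to 145, 36 mm wide, 170 mm high), with a black head, 155 to 210 mm up, nowhere nearer than x = 95, looking obliquely down at the reading point. Two 6 mm posts with 10 mm orange ball tips at x = 20, y = +-55 mm reach 120 mm above the bench.
- read_point (a point): Reading point, in the air 120 mm above the bench and 90 mm above the base top, midway between the tips of the two posts; axes as the reader. The plate's label centre belongs here, with the plate's +x along the reader's +x and the rest of the plate trailing to -x.
- module_top (a point): Centre of the top face of the blue module (36 x 36 x 12 mm block with a small white bar on top), which plugs straight down into the reader's base at x = -70, y = 0 mm of the reader. Fully home its top is 42 mm above the bench (its underside meets the base); it starts 5 to 8 mm higher.
- module (a joint): How far the module is pushed in, m: 0 = 8 mm proud, 0.008 = fully home against a solid stop. It resists with about 8 N of friction all the way and stays where it is left.
- holder: Bystander: steel milling tool holder standing upright, 46 mm wide, 110 mm high, origin under its centre.
- micrometer: Bystander: green frame micrometer lying on the bench, about 140 x 62 x 14 mm, origin on its underside near the middle of the frame.
- cleaner: Bystander: white bottle with a blue cap, 44 mm wide, 110 mm high, origin under its centre.
Not all that is in view belongs to the job. What is shaped like the part that bears plate_center but brown, pink or purple is not meant.

How it is judged:
By the outcome, as a careful person would: the job done as asked, in the order asked, and still so for the second after the job is handed in, while the arm keeps its last pose, push and grip.
It also fails if it takes over 59 s, if anything falls off the work surface, if the arm or the gripper's body presses on something with over 40 N, if the wrist force passes 120 N, or if a joint passes its speed limit or range.

## Working session

There is one attempt and no reset: what is moved stays moved. The work goes in short steps, Python scripts to look and compute and a tool call to move; the robot and the scene stay as the last step left them, time stands still between calls to the robot, and variables do not carry over. Pictures are saved under pics/ and viewed, at most 10 in all, crops included, and the job is handed in when it is done.

Besides the shell and the picture viewer there is one more tool, called by a JSON object that holds its "name" and its "arguments". play_rows: Moves the arm, as the interface text tells. Its arguments: {"type":"object","properties":{"increments":{"type":"array"},"squeeze":{"type":"number"}},"required":["increments"]}

```bash
mkdir -p pics; cat > h.py <<'E'
import numpy as np, cv2
from workcell import bot
def cam(n):
    i=bot.camera_info(n); f=210/np.tan(np.radians(i["fovy"])/2)
    return i,f,np.array(i["R"]),np.array(i["t"])
def proj(n,X,c=None):
    i,f,R,t=c or cam(n); p=np.atleast_2d(X)@R.T+t; s=p[:,:2]/p[:,2:]
    s=s*(1+i["k1"]*(s**2).sum(1,keepdims=True)); return s*f+[i["cx"],i["cy"]]
def back(n,uv,z,c=None):
    i,f,R,t=c or cam(n); d=(np.atleast_2d(uv)-[i["cx"],i["cy"]])/f; s=d.copy()
    for _ in range(30): s=d/(1+i["k1"]*(s**2).sum(1,keepdims=True))
    r=np.c_[s,np.ones(len(s))]@R; C=-R.T@t
    return C+r*((z-C[2])/r[:,2:])
E
python3 - <<'E'
from h import *
for n in("top","side"):
    im=bot.camera(n); cv2.imwrite(f"pics/{n}0.png",im[:,:,::-1])
    i=cam(n); print(n,i[0]["fovy"],i[0]["k1"],-i[2].T@i[3])
print(bot.get_obs())
E
```

```text
top 57.149887567801386 0.029364620973269216 [ 0.43708059 -0.04590681  1.06811385]
side 46.111297115671334 -0.12145963182669411 [ 0.11613922 -0.8450124   0.97775371]
{'time': 0.1, 'q': array([7.51706004e+01, 5.00714660e+00, 1.00394433e+01, 9.51022494e+01,
       4.46878333e-04, 9.00015108e+01]), 'qd': array([ 0.01322217, -0.09221072,  0.11625134, -0.06282326,  0.0046669 ,
        0.00741707]), 'joint_efforts': array([ 1.34632110e-04, -5.21562660e+01,  4.65652585e+01,  1.59261766e-02,
        2.77790429e-05, -6.95142077e-06]), 'ee_pos': array([0.14071456, 0.53148696, 0.2496657 ]), 'tcp_rot': array([-1.79930047e+02, -4.45033489e-04,  1.65169089e+02]), 'wrist_force': array([ 0.62507894, -0.66222234,  0.23009231]), 'torque': array([-0.00282582,  0.02210976,  0.04152246]), 'grasp_force': 0.0, 'opening': 0.08519033652061427}
```

View pics/top0.png

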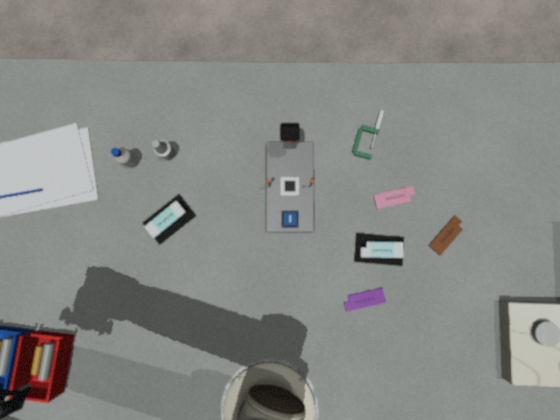

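View pics/side0.png

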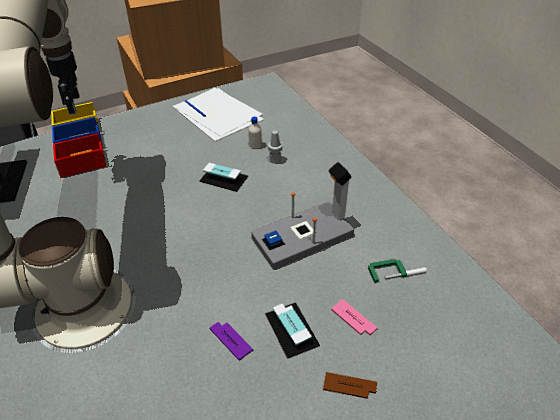

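The top view shows two pale plates on black rests at (169,219) and (382,250). The reader is at (290,187), with the module at (290,219) and the mast at (290,132). The brown, pink and purple plates at (446,235), (394,197) and (365,299) are not meant. The right-hand plate seems to have its notch at its left end near (362,247), so I'll confirm that with one enlarged crop of both.

```bash
python3 - <<'E'
from h import *
im=cv2.imread("pics/top0.png")
c=lambda x,y,w,h:cv2.resize(im[y-h//2:y+h//2,x-w//2:x+w//2],None,fx=6,fy=6,interpolation=cv2.INTER_CUBIC)
a=np.hstack([c(169,219,64,50),c(382,250,64,50)]); b=c(290,186,60,50)
s=cv2.imread("pics/side0.png"); d=cv2.resize(s[160:260,240:360],(360,300))
r=np.hstack([cv2.resize(b,(360,300)),d]); r=cv2.copyMakeBorder(r,0,0,0,a.shape[1]-r.shape[1],0)
cv2.imwrite("pics/c1.png",np.vstack([a,r])); print(a.shape)
E
```

```text
(300, 768, 3)
```

View pics/c1.png

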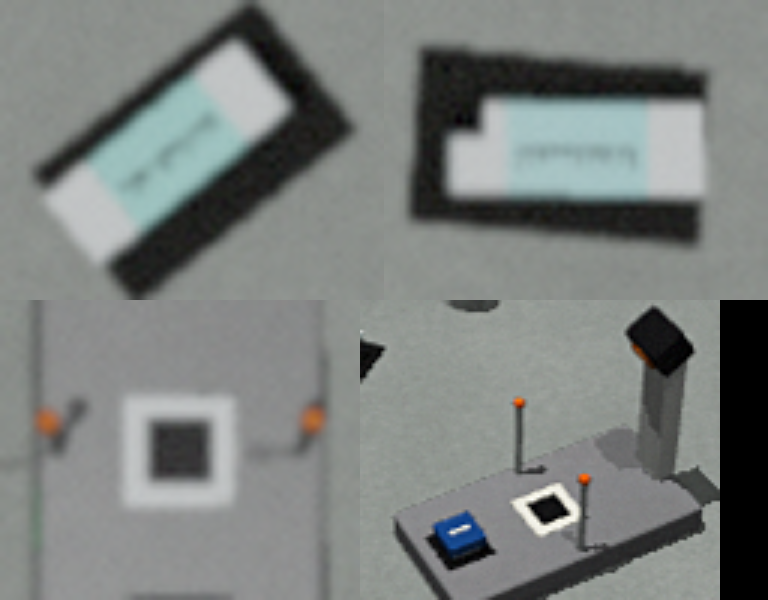

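The right-hand plate (382,250) is the one to present. Its notch is cut from the label end on image-left, at about (364,245), and the left-hand plate has four full corners. Next I measure the plate, the posts and the module.

```bash
cat > m.py <<'E'
from h import *
def blobs(n,im,f,box):
    x0,y0,x1,y1=box; m=np.zeros(im.shape[:2],np.uint8); m[y0:y1,x0:x1]=f(im[y0:y1,x0:x1].astype(int))*255
    return m
org=lambda a:(a[...,2]>a[...,0]+45)&(a[...,2]>a[...,1]+25)
blu=lambda a:(a[...,0]>a[...,2]+40)
lit=lambda a:(a.sum(-1)>360)
def cents(m):
    n,l,s,c=cv2.connectedComponentsWithStats(m); return [(s[k,4],c[k].round(2)) for k in range(1,n) if s[k,4]>3]
E
python3 - <<'E'
from m import *
T=cv2.imread("pics/top0.png");S=cv2.imread("pics/side0.png")
t=cents(blobs("top",T,org,(255,170,325,200))); s=cents(blobs("side",S,org,(280,180,330,230)));print(t,s)
for n,cc in(("top",t),("side",s)):
    for a,c in cc: print(n,a,back(n,c,.12).round(4))
for n,im,b in(("top",T,(275,205,305,232)),("side",S,(255,225,290,252))):
    for a,c in cents(blobs(n,im,blu,b)): print(n,"mod",a,c,back(n,c,.048).round(4))
def stereo(p,q):
    rows=[]
    f=lambda X:np.r_[proj("top",X)[0]-p,proj("side",X)[0]-q]
    from scipy.optimize import least_squares
    r=least_squares(f,[.45,0,.1]);return r.x.round(4),r.fun.round(2)
ts=sorted([c for _,c in t],key=lambda c:c[0]); ss=sorted([c for _,c in s],key=lambda c:c[0])
for p,q in zip(ts,ss): print("stereo",stereo(p,q))
# plate
m=blobs("top",T,lambda a:a.sum(-1)>330,(355,236,405,264)); 
m=cv2.morphologyEx(m,cv2.MORPH_CLOSE,np.ones((5,5)));
n,l,st,c=cv2.connectedComponentsWithStats(m);print(st,c)
for z,box in((.034,(358,236,404,264)),):
    cs,_=cv2.findContours(m,0,1);k=max(cs,key=cv2.contourArea);r=cv2.minAreaRect(k);print(r)
    P=back("top",cv2.boxPoints(r),z);print(P.round(4),P.mean(0),np.linalg.norm(np.diff(P,axis=0),axis=1))
E
```

```text
[(np.int32(14), array([267.5 , 180.71])), (np.int32(14), array([311.71, 180.5 ]))] [(np.int32(12), array([292.5, 193.5])), (np.int32(14), array([314.5 , 219.29]))]
top 14 [[0.5907 0.0126 0.12  ]]
top 14 [[ 0.593  -0.0972  0.12  ]]
side 12 [[0.5868 0.0104 0.12  ]]
side 14 [[ 0.5892 -0.1006  0.12  ]]
top mod 180 [289.53 218.48] [[ 0.5022 -0.0438  0.048 ]]
side mod 140 [272.57 237.01] [[ 0.4992 -0.0446  0.048 ]]
stereo (array([0.59  , 0.0132, 0.1168]), array([-0.2 ,  0.47,  0.54, -0.08]))
stereo (array([ 0.5927, -0.097 ,  0.1156]), array([-0.17,  0.39,  0.42, -0.08]))
[[     0      0    560    420 234475]
 [   355    236      1      1      1]
 [   360    236     45     28    705]
 [   355    262     14      2     19]] [[279.17987845 209.37456019]
 [355.         236.        ]
 [383.68368794 249.74751773]
 [360.31578947 262.73684211]]
((382.0, 249.5), (27.0, 44.0), 90.0)
[[ 0.4601 -0.2317  0.034 ]
 [ 0.4625 -0.3471  0.034 ]
 [ 0.3918 -0.3464  0.034 ]
 [ 0.389  -0.2318  0.034 ]] [ 0.42582976 -0.28924264  0.034     ] [0.11536278 0.07075128 0.11460124]
```

{"name": "play_rows", "arguments": {"increments": [{"slide": [-31, -29, 0], "angular": [0, 0, 0], "claw": -1}, {"slide": [-31, -29, 0], "angular": [0, 0, 0], "claw": -1}, {"slide": [-31, -29, 0], "angular": [0, 0, 0], "claw": -1}, {"slide": [-31, -29, 0], "angular": [0, 0, 0], "claw": -1}, {"slide": [-31, -29, 0], "angular": [0, 0, 0], "claw": -1}, {"slide": [-31, -29, 0], "angular": [0, 0, 0], "claw": -1}, {"slide": [-31, -29, 0], "angular": [0, 0, 0], "claw": -1}, {"slide": [-31, -29, 0], "angular": [0, 0, 0], "claw": -1}], "squeeze": 40}}

```text
time: 0.9
ee_pos: [0.3215, 0.2423, 0.2501]
tcp_rot: [-180.0, 0.0, 165.2]
wrist_force: [0.6, 1.1, 0.2]
opening: -0.0001
grasp_force: 0.0
```

{"name": "play_rows", "arguments": {"increments": [{"slide": [-31, -29, 0], "angular": [0, 0, 0], "claw": -1}, {"slide": [-31, -29, 0], "angular": [0, 0, 0], "claw": -1}, {"slide": [-31, -29, 0], "angular": [0, 0, 0], "claw": -1}, {"slide": [-31, -29, 0], "angular": [0, 0, 0], "claw": -1}, {"slide": [-31, -29, 0], "angular": [0, 0, 0], "claw": -1}, {"slide": [-31, -29, 0], "angular": [0, 0, 0], "claw": -1}, {"slide": [-31, -29, 0], "angular": [0, 0, 0], "claw": -1}, {"slide": [-31, -29, 0], "angular": [0, 0, 0], "claw": -1}]}}

```text
time: 1.7
ee_pos: [0.502, -0.0456, 0.25]
tcp_rot: [180.0, -0.0, 165.2]
wrist_force: [0.8, 0.2, 0.3]
opening: 0.0
grasp_force: 0.0
```

{"name": "play_rows", "arguments": {"increments": [{"slide": [0, 0, 0], "angular": [0, 0, 8.3], "claw": -1}, {"slide": [0, 0, 0], "angular": [0, 0, 8.3], "claw": -1}, {"slide": [0, 0, 0], "angular": [0, 0, 8.3], "claw": -1}, {"slide": [0, 0, 0], "angular": [0, 0, 8.3], "claw": -1}, {"slide": [0, 0, 0], "angular": [0, 0, 8.3], "claw": -1}, {"slide": [0, 0, 0], "angular": [0, 0, 8.3], "claw": -1}, {"slide": [0, 0, 0], "angular": [0, 0, 8.3], "claw": -1}, {"slide": [0, 0, 0], "angular": [0, 0, 8.3], "claw": -1}]}}

```text
time: 2.5
ee_pos: [0.5014, -0.0438, 0.2499]
tcp_rot: [-180.0, -0.0, 98.4]
wrist_force: [0.2, 0.1, 0.3]
opening: -0.0004
grasp_force: 0.0
```

{"name": "play_rows", "arguments": {"increments": [{"slide": [0, 0, 0], "angular": [0, 0, 8.3], "claw": -1}, {"slide": [0, 0, 0], "angular": [0, 0, 0], "claw": -1}, {"slide": [0, 0, 0], "angular": [0, 0, 0], "claw": -1}]}}

```text
time: 2.8
ee_pos: [0.5014, -0.0438, 0.25]
tcp_rot: [-180.0, -0.0, 90.7]
wrist_force: [-0.1, -0.2, -0.4]
opening: -0.0002
grasp_force: 0.0
```

```bash
python3 - <<'E'
from h import *
np.set_printoptions(suppress=True,precision=4)
o=bot.get_obs();print(o["time"],o["ee_pos"],o["tcp_rot"],o["opening"],o["wrist_force"])
i=cam("wrist");print(i[0]["fovy"],i[0]["k1"],-i[2].T@i[3],i[2])
im=bot.camera("wrist")[:,:,::-1];cv2.imwrite("pics/w1.png",im)
E
```

```text
2.8 [ 0.5014 -0.0438  0.25  ] [-179.973    -0.0025   90.7189] -0.0001816111344567939 [-0.1245 -0.1548 -0.4115]
58.43046476689035 -0.018718452357120913 [0.499  0.0336 0.3727] [[ 0.9999  0.0137 -0.0006]
 [ 0.0133 -0.9523  0.305 ]
 [ 0.0036 -0.305  -0.9524]]
```

View pics/w1.png

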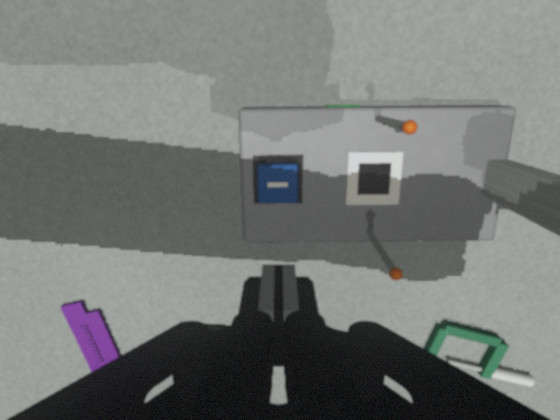

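The wrist view shows the module at (278,183), the post tips at (410,127) and (396,273), and the base corners at (240,108), (514,107), (495,240) and (244,241). I'll fit the reader pose from these together with the top and side views.

```bash
python3 - <<'E'
from m import *
from scipy.optimize import least_squares
np.set_printoptions(suppress=True,precision=4)
W=cv2.imread("pics/w1.png")
wt=cents(blobs("w",W,org,(380,110,425,290)));wm=cents(blobs("w",W,lambda a:a[...,0]>a[...,2]+30,(250,150,305,210)));print(wt,wm)
wt=sorted([c for a,c in wt],key=lambda c:c[1])
C=cam("wrist")
obs=[("wrist",[20,-55,120],wt[0]),("wrist",[20,55,120],wt[-1]),
("wrist",[-105,-65,30],(240,108)),("wrist",[145,-65,30],(514,107)),
("top",[20,55,120],(267.5,180.7)),("top",[20,-55,120],(311.7,180.5)),("side",[20,55,120],(292.5,193.5)),("side",[20,-55,120],(314.5,219.3))]
def X(p,b):
    c,s=np.cos(p[2]),np.sin(p[2]);b=np.array(b)/1e3;return np.array([p[0]+c*b[0]-s*b[1],p[1]+s*b[0]+c*b[1],b[2]])
for sel in(obs,obs[:4],obs[:2],obs[4:]):
    r=least_squares(lambda p:np.concatenate([proj(n,X(p,b))[0]-q for n,b,q in sel]),[.57,-.04,0])
    p=r.x;print(p[:2],np.degrees(p[2]),r.fun.round(1),"read",X(p,[20,0,120]),"mod",X(p,[-70,0,42]))
print(back("wrist",(278,183),.048))
E
```

```text
[(np.int32(169), array([409.31, 126.71])), (np.int32(107), array([395.71, 273.5 ]))] [(np.int32(1422), array([277.62, 182.47]))]
[ 0.5632 -0.0171] 17.157155655822844 [   4.8  107.5  -12.1 -193.8   19.1  135.5    0.5   66.5  -11.8    9.6
  -13.5   -2.4  -12.4   -4.4   -4.1  -10.2] read [ 0.5823 -0.0112  0.12  ] mod [ 0.4963 -0.0377  0.042 ]
[ 0.5614 -0.0154] 19.272540685955686 [   5.2  103.7  -18.  -196.7   20.8  136.7    0.8   58.5] read [ 0.5803 -0.0088  0.12  ] mod [ 0.4953 -0.0385  0.042 ]
[ 0.6073 -0.0413] 181.5546473375848 [-0.  -1.4  0.   1.7] read [ 0.5873 -0.0418  0.12  ] mod [ 0.6773 -0.0394  0.042 ]
[ 0.5704 -0.0434] 1.236313878528446 [ 0.2  0.6  0.3  0.6  0.5 -0.6  0.3 -1. ] read [ 0.5904 -0.043   0.12  ] mod [ 0.5004 -0.0449  0.042 ]
[[ 0.4998 -0.0444  0.048 ]]
```

```bash
python3 - <<'E'
from m import *
from scipy.optimize import least_squares
np.set_printoptions(suppress=True,precision=4)
obs=[("wrist",[20,55,120],(409.3,126.7)),("wrist",[20,-55,120],(395.7,273.5)),
("wrist",[-105,65,30],(240,108)),("wrist",[145,65,30],(514,107)),("wrist",[-105,-65,30],(244,241)),
("top",[20,55,120],(267.5,180.7)),("top",[20,-55,120],(311.7,180.5)),("side",[20,55,120],(292.5,193.5)),("side",[20,-55,120],(314.5,219.3))]
def X(p,b):
    c,s=np.cos(p[2]),np.sin(p[2]);b=np.array(b)/1e3;return np.array([p[0]+c*b[0]-s*b[1],p[1]+s*b[0]+c*b[1],b[2]])
for sel in(obs,obs[:5],obs[:2],obs[5:]):
    r=least_squares(lambda p:np.concatenate([proj(n,X(p,b))[0]-q for n,b,q in sel]),[.57,-.04,0])
    p=r.x;print(p[:2],np.degrees(p[2]),r.fun.round(1),"read",X(p,[20,0,120]),"mod",X(p,[-70,0,42]))
E
```

```text
[ 0.5682 -0.043 ] 1.1130502775901887 [ 1.9 -0.1  0.6  2.8 -3.9 -1.5  4.3 -1.4 -2.6  2.2  0.   1.4  0.2  1.5
 -0.2 -0.5 -0.6 -0.8] read [ 0.5882 -0.0426  0.12  ] mod [ 0.4983 -0.0444  0.042 ]
[ 0.5681 -0.043 ] 1.103714539420517 [ 1.6 -0.1  0.3  2.7 -4.1 -1.6  4.1 -1.5 -2.8  2.1] read [ 0.5881 -0.0426  0.12  ] mod [ 0.4981 -0.0443  0.042 ]
[ 0.5673 -0.0423] 1.5541486594113245 [-0.  -1.4  0.   1.7] read [ 0.5873 -0.0418  0.12  ] mod [ 0.4973 -0.0442  0.042 ]
[ 0.5704 -0.0434] 1.236313878528446 [ 0.2  0.6  0.3  0.6  0.5 -0.6  0.3 -1. ] read [ 0.5904 -0.043   0.12  ] mod [ 0.5004 -0.0449  0.042 ]
```

{"name": "play_rows", "arguments": {"increments": [{"slide": [0, -1.5, 35], "angular": [0, 0, 0], "claw": -1}, {"slide": [0, 0, 40], "angular": [0, 0, 0], "claw": -1}, {"slide": [0, 0, 40], "angular": [0, 0, 0], "claw": -1}, {"slide": [0, 0, 40], "angular": [0, 0, 0], "claw": -1}, {"slide": [0, 0, 20], "angular": [0, 0, 0], "claw": -1}, {"slide": [0, 0, 0], "angular": [0, 0, 0], "claw": -1}]}}

```text
time: 3.45
ee_pos: [0.498, -0.0436, 0.0721]
tcp_rot: [-179.7, -0.0, 90.6]
wrist_force: [0.8, 0.2, 0.3]
opening: -0.0002
grasp_force: 0.0
```

{"name": "play_rows", "arguments": {"increments": [{"slide": [0, 0, 2], "angular": [0, 0, 0], "claw": -1}, {"slide": [0, 0, 2], "angular": [0, 0, 0], "claw": -1}, {"slide": [0, 0, 2], "angular": [0, 0, 0], "claw": -1}, {"slide": [0, 0, 1], "angular": [0, 0, 0], "claw": -1}, {"slide": [0, 0, 0], "angular": [0, 0, 0], "claw": -1}]}}

```text
time: 3.95
ee_pos: [0.5002, -0.0438, 0.0686]
tcp_rot: [180.0, 0.0, 90.5]
wrist_force: [0.4, -0.2, 0.3]
opening: 0.0005
grasp_force: 0.3
```

{"name": "play_rows", "arguments": {"increments": [{"slide": [0, 0, 1], "angular": [0, 0, 0], "claw": -1}, {"slide": [0, 0, 1], "angular": [0, 0, 0], "claw": -1}, {"slide": [0, 0, 1], "angular": [0, 0, 0], "claw": -1}, {"slide": [0, 0, 1], "angular": [0, 0, 0], "claw": -1}, {"slide": [0, 0, 0], "angular": [0, 0, 0], "claw": -1}]}}

```text
time: 4.45
ee_pos: [0.5002, -0.0438, 0.0652]
tcp_rot: [179.9, 0.0, 90.5]
wrist_force: [-1.6, -0.3, 6.2]
opening: 0.0
grasp_force: 3.1
```

{"name": "play_rows", "arguments": {"increments": [{"slide": [0, 0, 1], "angular": [0, 0, 0], "claw": -1}, {"slide": [0, 0, 1], "angular": [0, 0, 0], "claw": -1}, {"slide": [0, 0, 0], "angular": [0, 0, 0], "claw": -1}]}}

```text
time: 4.75
ee_pos: [0.5002, -0.0438, 0.0632]
tcp_rot: [179.9, 0.0, 90.5]
wrist_force: [-1.5, 1.0, 6.6]
opening: -0.0001
grasp_force: 3.1
```

{"name": "play_rows", "arguments": {"increments": [{"slide": [0, 0, 1], "angular": [0, 0, 0], "claw": -1}, {"slide": [0, 0, 1], "angular": [0, 0, 0], "claw": -1}, {"slide": [0, 0, 0], "angular": [0, 0, 0], "claw": -1}]}}

```text
time: 5.05
ee_pos: [0.5002, -0.0438, 0.0612]
tcp_rot: [179.9, 0.0, 90.5]
wrist_force: [-1.8, 0.6, 6.8]
opening: 0.0005
grasp_force: 3.1
```

{"name": "play_rows", "arguments": {"increments": [{"slide": [0, 0, 1], "angular": [0, 0, 0], "claw": -1}, {"slide": [0, 0, 0], "angular": [0, 0, 0], "claw": -1}]}}

```text
time: 5.25
ee_pos: [0.5003, -0.0438, 0.061]
tcp_rot: [179.9, 0.0, 90.5]
wrist_force: [-5.4, 1.1, 12.6]
opening: -0.0003
grasp_force: 6.3
```

At the stop; I press a little harder to seat it.

{"name": "play_rows", "arguments": {"increments": [{"slide": [0, 0, 1.5], "angular": [0, 0, 0], "claw": -1}, {"slide": [0, 0, 0.5], "angular": [0, 0, 0], "claw": -1}, {"slide": [0, 0, 0], "angular": [0, 0, 0], "claw": -1}]}}

```text
time: 5.55
ee_pos: [0.5004, -0.0439, 0.0608]
tcp_rot: [179.8, 0.0, 90.5]
wrist_force: [-11.9, 1.5, 29.3]
opening: 0.0001
grasp_force: 14.3
```

{"name": "play_rows", "arguments": {"increments": [{"slide": [0, 0, -20], "angular": [0, 0, 0], "claw": -1}, {"slide": [0, 0, -40], "angular": [0, 0, 0], "claw": 1}, {"slide": [0, 0, -40], "angular": [0, 0, 0], "claw": 1}, {"slide": [0, 0, -40], "angular": [0, 0, 0], "claw": 1}, {"slide": [0, 0, -40], "angular": [0, 0, 0], "claw": 1}, {"slide": [-30, -10, 0], "angular": [0, 0, 0], "claw": 1}, {"slide": [-35, -10, 0], "angular": [0, 0, 0], "claw": 1}, {"slide": [-35, -10, 0], "angular": [0, 0, 0], "claw": 1}]}}

```text
time: 6.35
ee_pos: [0.4706, -0.1449, 0.2378]
tcp_rot: [179.9, 0.0, 90.5]
wrist_force: [0.8, 0.9, 0.4]
opening: 0.0853
grasp_force: 0.0
```

{"name": "play_rows", "arguments": {"increments": [{"slide": [-35, -10, 0], "angular": [0, 0, 0], "claw": 1}, {"slide": [-35, -12, 0], "angular": [0, 0, 0], "claw": 1}, {"slide": [-35, -12, 0], "angular": [0, 0, 0], "claw": 1}, {"slide": [-35, -11, 0], "angular": [0, 0, 0], "claw": 1}, {"slide": [0, 0, 0], "angular": [0, 0, 0], "claw": 1}, {"slide": [0, 0, 0], "angular": [0, 0, 0], "claw": 1}]}}

```text
time: 6.95
ee_pos: [0.4267, -0.2849, 0.2372]
tcp_rot: [-180.0, -0.0, 90.4]
wrist_force: [-0.4, 0.6, -0.1]
opening: 0.0854
grasp_force: 0.0
```

```bash
python3 - <<'E'
from h import *
import pickle
np.set_printoptions(suppress=True,precision=4)
o=bot.get_obs();print(o["time"],o["ee_pos"],o["tcp_rot"],o["opening"],o["wrist_force"])
c=cam("wrist");pickle.dump(c,open("w2.pkl","wb"))
im=bot.camera("wrist")[:,:,::-1];cv2.imwrite("pics/w2.png",im)
E
```

```text
6.95 [ 0.4267 -0.2849  0.2372] [-179.9938   -0.0174   90.3675] 0.08537851214975418 [-0.4362  0.6481 -0.0893]
```

View pics/w2.png

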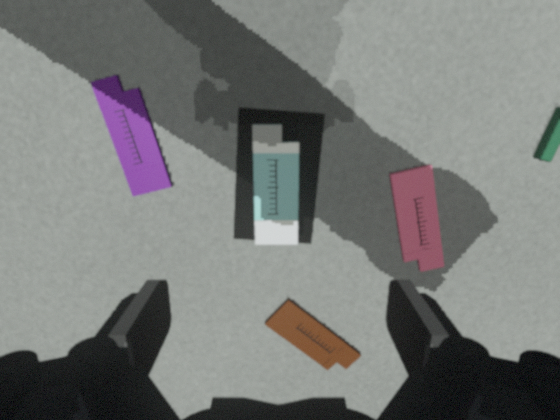

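The wrist view shows the notched plate, with its label end and notch at the top: corners about (252,124), (283,124), (300,142), (299,244) and (255,244). I fit its pose from the edges.

```bash
python3 - <<'E'
from h import *
import pickle
from scipy.optimize import least_squares
np.set_printoptions(suppress=True,precision=4)
c=pickle.load(open("w2.pkl","rb"))
g=cv2.imread("pics/w2.png").astype(float).sum(-1)
def edge(line):  # subpixel max |gradient|
    d=np.abs(np.diff(line));k=d.argmax();a=d[max(k-1,0):k+2];return k+.5-(1 if k else 0)+ (a*np.arange(len(a))).sum()/a.sum()
L=np.array([(244+edge(g[v,244:260]),v) for v in range(130,236,4)])
R=np.array([(290+edge(g[v,290:308]),v) for v in range(150,236,4)])
T=np.array([(u,116+edge(g[116:132,u])) for u in range(257,280,3)])
B=np.array([(u,237+edge(g[237:251,u])) for u in range(259,296,3)])
N=np.array([(u,134+edge(g[134:149,u])) for u in range(286,297,3)])
def f(p,z=.034):
    cs,s=np.cos(p[2]),np.sin(p[2]);out=[]
    for P,ax,val in((L,1,.02),(R,1,-.02),(T,0,.055),(B,0,-.055),(N,0,.04)):
        X=back("wrist",P,z,c)[:,:2]-p[:2]; q=X@np.array([[cs,-s],[s,cs]]); out.append((q[:,ax]-val)*1e3)
    return np.concatenate(out)
r=least_squares(f,[.425,-.288,np.pi/2],loss="soft_l1");print(r.x[:2],np.degrees(r.x[2]))
e=f(r.x);k=0
for P in(L,R,T,B,N): print(np.median(e[k:k+len(P)]).round(2),e[k:k+len(P)].std().round(2));k+=len(P)
E
```

```text
[ 0.423  -0.2895] 90.74195058836754
0.38 0.29
-0.47 0.26
0.47 0.18
-0.4 0.06
0.38 0.24
```

{"name": "play_rows", "arguments": {"increments": [{"slide": [-4.6, -3.7, 0], "angular": [0, 0, -0.4], "claw": 1}, {"slide": [0, 0, 40], "angular": [0, 0, 0], "claw": 1}, {"slide": [0, 0, 40], "angular": [0, 0, 0], "claw": 1}, {"slide": [0, 0, 40], "angular": [0, 0, 0], "claw": 1}, {"slide": [0, 0, 40], "angular": [0, 0, 0], "claw": 1}, {"slide": [0, 0, 20], "angular": [0, 0, 0], "claw": 1}, {"slide": [0, 0, 0], "angular": [0, 0, 0], "claw": 1}, {"slide": [0, 0, 0], "angular": [0, 0, 0], "claw": 1}]}}

```text
time: 7.8
ee_pos: [0.4237, -0.2887, 0.0581]
tcp_rot: [180.0, 0.0, 90.9]
wrist_force: [0.0, -0.0, 1.1]
opening: 0.0856
grasp_force: 0.0
```

{"name": "play_rows", "arguments": {"increments": [{"slide": [0, 0, 10], "angular": [0, 0, 0], "claw": 1}, {"slide": [0, 0, 14], "angular": [0, 0, 0], "claw": 1}, {"slide": [0, 0, 0], "angular": [0, 0, 0], "claw": 1}, {"slide": [0, 0, 0], "angular": [0, 0, 0], "claw": 1}]}}

```text
time: 8.2
ee_pos: [0.4231, -0.2889, 0.033]
tcp_rot: [-180.0, -0.0, 90.9]
wrist_force: [0.8, -0.8, 0.7]
opening: 0.0855
grasp_force: 0.0
```

{"name": "play_rows", "arguments": {"increments": [{"slide": [0, 0, 0], "angular": [0, 0, 0], "claw": 0.2}, {"slide": [0, 0, 0], "angular": [0, 0, 0], "claw": 0.1}, {"slide": [0, 0, 0], "angular": [0, 0, 0], "claw": -0.1}, {"slide": [0, 0, 0], "angular": [0, 0, 0], "claw": -1}, {"slide": [0, 0, 0], "angular": [0, 0, 0], "claw": -1}, {"slide": [0, 0, 0], "angular": [0, 0, 0], "claw": -1}, {"slide": [0, 0, 0], "angular": [0, 0, 0], "claw": -1}], "squeeze": 40}}

```text
time: 8.9
ee_pos: [0.4236, -0.2893, 0.0338]
tcp_rot: [180.0, 0.0, 90.9]
wrist_force: [-0.3, -0.2, 5.8]
opening: 0.0389
grasp_force: 40.6
```

{"name": "play_rows", "arguments": {"increments": [{"slide": [0, 0, -10], "angular": [0, 0, 0], "claw": -1}, {"slide": [0, 0, -20], "angular": [0, 0, 0], "claw": -1}, {"slide": [0, 0, -35], "angular": [0, 0, 0], "claw": -1}, {"slide": [0, 0, -35], "angular": [0, 0, 0], "claw": -1}, {"slide": [0, 0, -35], "angular": [0, 0, 0], "claw": -1}, {"slide": [0, 0, -30], "angular": [0, 0, 0], "claw": -1}, {"slide": [0, 0, 0], "angular": [0, 0, 0], "claw": -1}]}}

```text
time: 9.6
ee_pos: [0.4244, -0.2898, 0.2031]
tcp_rot: [179.7, 0.2, 90.9]
wrist_force: [0.2, -0.3, -0.4]
opening: 0.0388
grasp_force: 40.5
```

{"name": "play_rows", "arguments": {"increments": [{"slide": [0, 0, 0], "angular": [0, 0, 8], "claw": -1}, {"slide": [0, 0, 0], "angular": [0, 0, 8], "claw": -1}, {"slide": [0, 0, 0], "angular": [0, 0, 8], "claw": -1}, {"slide": [0, 0, 0], "angular": [0, 0, 8], "claw": -1}, {"slide": [0, 0, 0], "angular": [0, 0, 8], "claw": -1}, {"slide": [0, 0, 0], "angular": [0, 0, 8], "claw": -1}, {"slide": [0, 0, 0], "angular": [0, 0, 8], "claw": -1}, {"slide": [0, 0, 0], "angular": [0, 0, 8], "claw": -1}]}}

```text
time: 10.4
ee_pos: [0.423, -0.2888, 0.1975]
tcp_rot: [-179.9, 0.0, 26.5]
wrist_force: [-0.5, 0.2, -0.5]
opening: 0.0391
grasp_force: 40.5
```

{"name": "play_rows", "arguments": {"increments": [{"slide": [0, 0, 0], "angular": [0, 0, 8], "claw": -1}, {"slide": [0, 0, 0], "angular": [0, 0, 8], "claw": -1}, {"slide": [0, 0, 0], "angular": [0, 0, 7], "claw": -1}, {"slide": [0, 0, 0], "angular": [0, 0, 2.7], "claw": -1}, {"slide": [0, 0, 0], "angular": [0, 0, 0], "claw": -1}, {"slide": [0, 0, 0], "angular": [0, 0, 0], "claw": -1}]}}

```text
time: 11.0
ee_pos: [0.4231, -0.2889, 0.1978]
tcp_rot: [-180.0, 0.0, 1.3]
wrist_force: [-0.5, 0.7, -0.7]
opening: 0.0388
grasp_force: 40.5
```

```bash
python3 - <<'E'
from h import *
import pickle
np.set_printoptions(suppress=True,precision=4)
o=bot.get_obs();print(o["time"],o["ee_pos"],o["tcp_rot"],o["opening"])
pickle.dump(cam("wrist"),open("w3.pkl","wb"))
im=bot.camera("wrist")[:,:,::-1];cv2.imwrite("pics/w3.png",im)
for n in("top","side"): cv2.imwrite(f"pics/{n}1.png",bot.camera(n)[:,:,::-1])
E
```

```text
11.0 [ 0.4231 -0.2889  0.1978] [-179.9741    0.0381    1.2673] 0.0387675593252333
```

View pics/w3.png

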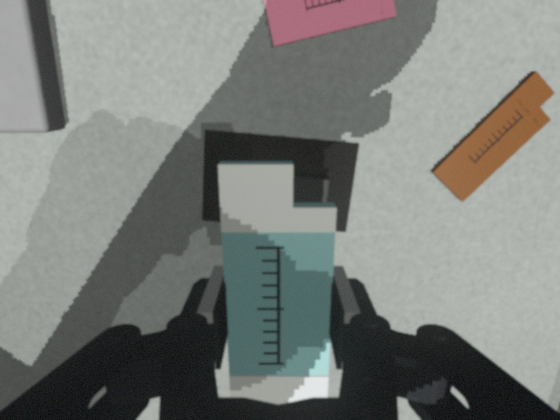

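The wrist view shows the plate held straight in the jaws, with the label end forward: front corners (219,163) and (293,162), notch (295,206) to (336,207). The band edges run (222,233) to (335,232) at the front and (230,376) to (328,376) at the tail. I fit its pose in the hand.

```bash
python3 - <<'E'
from h import *
import pickle
from scipy.optimize import least_squares
from scipy.spatial.transform import Rotation as Ro
np.set_printoptions(suppress=True,precision=4)
c=pickle.load(open("w3.pkl","rb"))
obs=[((55,20),(218.5,163)),((55,5),(293,162)),((40,5),(295,206)),((40,-20),(336.5,207.5)),((31,20),(222,233)),((31,-20),(335,232)),((-31,20),(229.5,376)),((-31,-20),(328,376))]
B=np.array([[*b,3] for b,_ in obs])/1e3;U=np.array([u for _,u in obs])
tcp=np.array([.4231,-.2889,.1978])
def f(p):
    X=Ro.from_euler("xyz",p[3:],degrees=True).apply(B)+p[:3]+tcp
    return np.r_[(proj("wrist",X,c)-U).ravel(),p[1]*1e3/1,p[3]*1, (p[2]*1e3)/3]
r=least_squares(f,[0,0,0,0,0,1.3]);p=r.x
print(p[:3]*1e3,p[3:],r.fun.round(1)); J=np.linalg.inv(r.jac.T@r.jac);print("sd/px",np.sqrt(np.diag(J)))
E
```

```text
[-1.5895 -2.1295 -3.6973] [ 5.5627  0.4416 -1.831 ] [ 13.1  -1.2 -15.8   1.5 -20.2   0.8   9.2   1.1   8.3  -2.4   7.9   0.6
  -1.7   1.   -1.5  -1.4  -2.1   5.6  -1.2]
sd/px [0.0003 0.0002 0.0006 0.6919 0.6715 0.2148]
```

```bash
python3 - <<'E'
from h import *
np.set_printoptions(suppress=True)
for n in("top","side"):
    im=cv2.imread(f"pics/{n}1.png"); u=proj(n,[.4231,-.2889,.1978])[0]; print(n,u)
    x,y=u.astype(int);x=min(max(x,60),500);y=min(max(y,60),360)
    globals()[n]=cv2.resize(im[y-50:y+50,x-50:x+50],(400,400),interpolation=cv2.INTER_CUBIC);print(x-50,y-50)
cv2.imwrite("pics/c2.png",np.hstack([top,side]))
E
```

```text
top [399.36844665 251.89502581]
349 201
side [291.77362587 275.9473229 ]
241 225
```

View pics/c2.png

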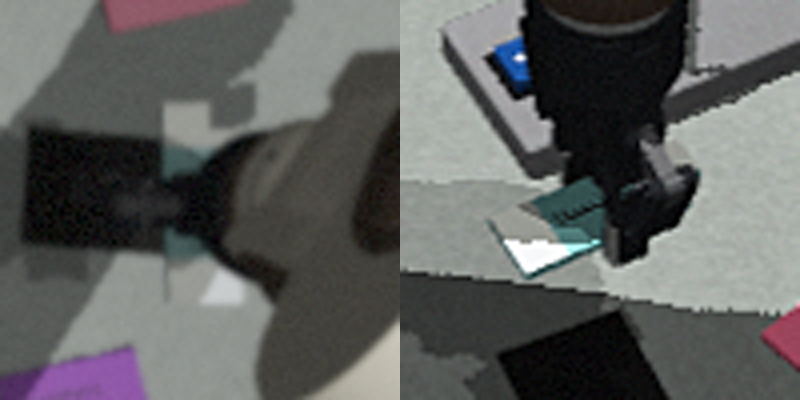

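The top and side crops show the plate level in the jaws. In my fit I had the notch corner's y sign wrong: the notch runs from y = -5 to -20. I refit.

```bash
python3 - <<'E'
from h import *
import pickle
from scipy.optimize import least_squares
from scipy.spatial.transform import Rotation as Ro
np.set_printoptions(suppress=True,precision=4)
c=pickle.load(open("w3.pkl","rb"))
obs=[((55,20),(218.5,163)),((55,-5),(293,162)),((40,-5),(295,206)),((40,-20),(336.5,207.5)),((31,20),(222,233)),((31,-20),(335,232)),((-31,20),(229.5,376)),((-31,-20),(328,376))]
B=np.array([[*b,3] for b,_ in obs])/1e3;U=np.array([u for _,u in obs])
tcp=np.array([.4231,-.2889,.1978])
def f(p,fix=True):
    X=Ro.from_euler("xyz",p[3:],degrees=True).apply(B)+p[:3]+tcp
    return np.r_[(proj("wrist",X,c)-U).ravel(),p[1]*1e3/2,p[3]*1, (p[2]*1e3)/3]
r=least_squares(f,[0,0,0,0,0,1.3]);p=r.x
print(p[:3]*1e3,p[3:],r.fun.round(1)); J=np.linalg.inv(r.jac.T@r.jac);print("sd/px",np.sqrt(np.diag(J)))
E
```

```text
[-1.3368 -1.0305 -3.1465] [0.1161 0.2348 1.3765] [-0.2  0.5  0.8  1.4 -1.7  0.8  0.6 -0.8 -0.4 -1.5  0.9 -0.7 -0.6  0.2
  0.6 -0.  -0.5  0.1 -1. ]
sd/px [0.0003 0.0002 0.0006 0.7018 0.639  0.2156]
```

{"name": "play_rows", "arguments": {"increments": [{"slide": [9.4, -17.7, 0], "angular": [0, 0, 0], "claw": -1}, {"slide": [20, -37.5, 0], "angular": [0, 0, 0], "claw": -1}, {"slide": [20, -37.5, 0], "angular": [0, 0, 0], "claw": -1}, {"slide": [20, -37.5, 0], "angular": [0, 0, 0], "claw": -1}, {"slide": [20, -37.5, 0], "angular": [0, 0, 0], "claw": -1}, {"slide": [20, -37.5, 0], "angular": [0, 0, 0], "claw": -1}, {"slide": [20, -37.5, 0], "angular": [0, 0, 0], "claw": -1}, {"slide": [0, 0, 0], "angular": [0, 0, 0], "claw": -1}]}}

```text
time: 11.95
ee_pos: [0.5491, -0.0399, 0.1977]
tcp_rot: [-179.9, 0.0, 1.5]
wrist_force: [-0.5, 0.9, -0.2]
opening: 0.039
grasp_force: 40.5
```

{"name": "play_rows", "arguments": {"increments": [{"slide": [0, 0, 15], "angular": [0, 0, 0], "claw": -1}, {"slide": [0, 0, 20], "angular": [0, 0, 0], "claw": -1}, {"slide": [0, 0, 20], "angular": [0, 0, 0], "claw": -1}, {"slide": [0, 0, 15], "angular": [0, 0, 0], "claw": -1}, {"slide": [0, 0, 8], "angular": [0, 0, 0], "claw": -1}, {"slide": [0, 0, 0], "angular": [0, 0, 0], "claw": -1}, {"slide": [0, 0, 0], "angular": [0, 0, 0], "claw": -1}, {"slide": [0, 0, 0], "angular": [0, 0, 0], "claw": -1}]}}

```text
time: 12.75
ee_pos: [0.5482, -0.0439, 0.1214]
tcp_rot: [180.0, -0.1, 1.2]
wrist_force: [0.4, 0.7, -0.7]
opening: 0.039
grasp_force: 40.5
```

```bash
python3 - <<'E'
from h import *
import pickle
np.set_printoptions(suppress=True,precision=4)
o=bot.get_obs();print(o["time"],o["ee_pos"],o["tcp_rot"],o["opening"],o["wrist_force"])
pickle.dump((cam("wrist"),o["ee_pos"]),open("w4.pkl","wb"))
im=bot.camera("wrist")[:,:,::-1];cv2.imwrite("pics/w4.png",im)
for n in("top","side"): cv2.imwrite(f"pics/{n}2.png",bot.camera(n)[:,:,::-1])
E
```

```text
12.75 [ 0.5482 -0.0439  0.1214] [179.9907  -0.0871   1.1705] 0.03896673625436072 [ 0.4094  0.7283 -0.6688]
```

View pics/w4.png

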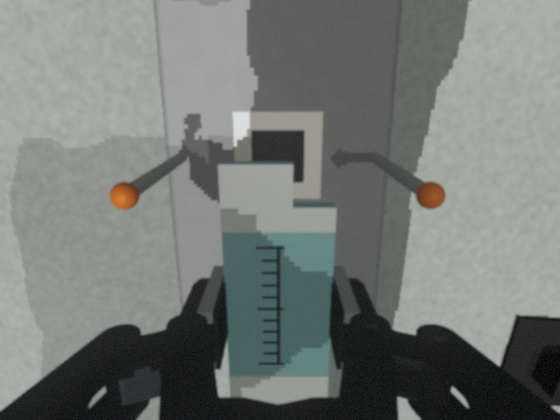

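The wrist view shows the label band centred between the post balls at (124,195) and (430,195). The apparent sizes put the ball centres at z≈115 mm, with their tops at 120 mm. I recompute the offset with that height.

```bash
python3 - <<'E'
from m import *
import pickle
from scipy.optimize import least_squares
from scipy.spatial.transform import Rotation as Ro
np.set_printoptions(suppress=True,precision=4)
c,tcp=pickle.load(open("w4.pkl","rb"))
W=cv2.imread("pics/w4.png")
o=sorted([k[1] for k in cents(blobs("w",W,org,(100,170,460,220))) if k[0]>50],key=lambda k:k[0]);print(o)
P=back("wrist",o,.115,c);print("w4 balls",P,np.linalg.norm(P[0]-P[1]),P.mean(0),np.degrees(np.arctan2(P[1,0]-P[0,0],P[0,1]-P[1,1])))
for n,q in(("top",[(267.5,180.7),(311.7,180.5)]),("side",[(292.5,193.5),(314.5,219.3)])):
    Q=back(n,q,.115);print(n,Q.mean(0),np.linalg.norm(Q[0]-Q[1]),np.degrees(np.arctan2(Q[1,0]-Q[0,0],Q[0,1]-Q[1,1])))
obs=[((55,20),(218.5,163)),((55,-5),(293,162)),((40,-5),(295,206)),((40,-20),(336.5,207.5)),((31,20),(222,233)),((31,-20),(335,232)),((-31,20),(229.5,376)),((-31,-20),(328,376))]
B=np.array([[*b,3] for b,_ in obs])/1e3;U=np.array([u for _,u in obs])
f=lambda p:np.r_[(proj("wrist",Ro.from_euler("xyz",p[3:],degrees=True).apply(B)+p[:3]+tcp,c)-U).ravel(),p[3],(p[2]*1e3+2.8)/1]
p=least_squares(f,[0,0,0,0,0,1.3]).x
print("plate",p[:3]*1e3,p[3:],"label",Ro.from_euler("xyz",p[3:],degrees=True).apply([.043,0,.003])+p[:3]+tcp)
# same frame check of module height from side view
for k in("0","2"):
    S=cv2.imread(f"pics/side{k}.png");print(k,cents(blobs("s",S,blu,(255,220,295,255))))
E
```

```text
[array([123.55, 195.79]), array([430.65, 194.94])]
w4 balls [[ 0.5879  0.0115  0.115 ]
 [ 0.5906 -0.0982  0.115 ]] 0.10972253666094992 [ 0.5892 -0.0434  0.115 ] 1.3977770735329165
top [ 0.5926 -0.0423  0.115 ] 0.11031823801361929 1.1885975043893569
side [ 0.5907 -0.0404  0.115 ] 0.11168048620732837 1.222321173456155
plate [-1.3475 -1.0092 -3.1816] [0.091  0.104  1.2843] label [ 0.5898 -0.0439  0.1211]
0 [(np.int32(140), array([272.57, 237.01]))]
2 [(np.int32(4), array([276. , 234.5])), (np.int32(106), array([273.08, 241.23])), (np.int32(5), array([272.4, 236.4]))]
```

```bash
python3 - <<'E'
from h import *
L=np.array([.5898,-.0439,.1211]);a=np.radians(1.25);R=np.array([[np.cos(a),-np.sin(a),0],[np.sin(a),np.cos(a),0],[0,0,1]])
q=np.array([[12,20,0],[12,-5,0],[-3,-5,0],[-3,-20,0],[-12,-20,0],[-12,20,0]])/1e3
out=[]
for n in("top","side"):
    im=cv2.imread(f"pics/{n}2.png");u=proj(n,q@R.T+L);x,y=u.mean(0).astype(int)-[25,28]
    k=cv2.resize(im[y:y+56,x:x+50],(400,448),interpolation=cv2.INTER_CUBIC)
    for p in u: cv2.circle(k,tuple(int(v) for v in (p-[x,y]+.5)*8),3,(0,0,255),-1)
    out.append(k);print(n,x,y)
cv2.imwrite("pics/c3.png",np.hstack(out))
E
```

```text
top 265 153
side 278 177
```

View pics/c3.png

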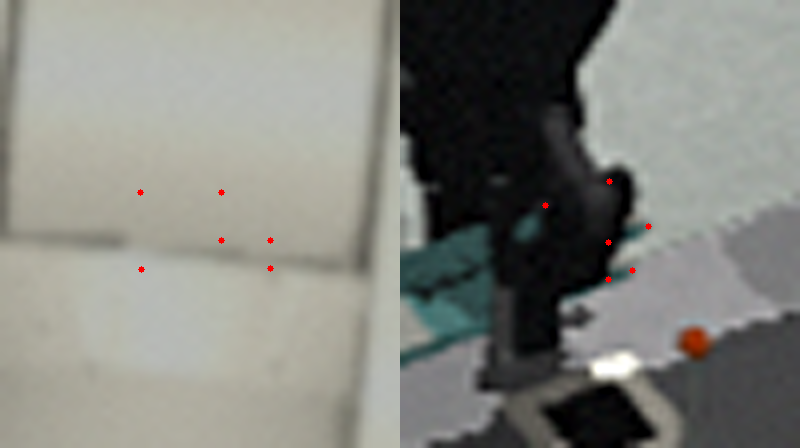

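The side crop puts the predicted front corner on the visible plate corner, so the label is within about 1 mm of the reading point. I make a small final trim.

{"name": "play_rows", "arguments": {"increments": [{"slide": [0, -0.4, 1.2], "angular": [0, 0, 0], "claw": -1}, {"slide": [0, 0, 0], "angular": [0, 0, 0], "claw": -1}, {"slide": [0, 0, 0], "angular": [0, 0, 0], "claw": -1}, {"slide": [0, 0, 0], "angular": [0, 0, 0], "claw": -1}, {"slide": [0, 0, 0], "angular": [0, 0, 0], "claw": -1}, {"slide": [0, 0, 0], "angular": [0, 0, 0], "claw": -1}]}}

```text
time: 13.5
ee_pos: [0.5477, -0.0434, 0.1191]
tcp_rot: [180.0, 0.0, 1.2]
wrist_force: [-0.1, 0.1, 0.6]
opening: 0.0388
grasp_force: 40.5
```

```bash
python3 -c "
from workcell import bot
o=bot.get_obs();print(o['ee_pos'],o['tcp_rot'],o['grasp_force'],o['wrist_force']);print(bot.job_done())"
```

```text
[ 0.54769891 -0.04338778  0.11908639] [1.79999304e+02 1.10943530e-03 1.17061984e+00] 40.485981702804565 [-0.1227014   0.13738186  0.62735929]
the job is handed in; nothing more can be done
None
```

I pressed the module down to its stop and handed the job in with the notched plate held level, label end towards the mast, its label by my measurements within about 1 mm of the reading point and clear of the reader.

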